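# Load the pump cover and index the carrier

## Task

Set the loose pump end cover down flat and square in the pocket of the sliding carrier (put it in, don't drop it). Then push the loaded carrier along its rail to the middle one of the three notches, so that its roller sits in that notch. Leave the carton, the blue bin and the wrench where they are.

Things in the scene. Friction and masses are not known exactly. Their poses are not given: they have to be found in the camera images.
- cover: Loose aluminium pump end cover, 0.4 kg: a rectangular flange 70 (its x) x 100 (its y) x 14 mm thick, with an oblong boss on top, 34 (x) x 62 (y) mm and 30 mm tall, to grip across its 34 mm width. Starts on the bench right of the rail. Origin: centre of the flange's underside; z up, whole height 44 mm. It looks the same turned by half a turn.
- rail: Fixed rail slide: grey base plate 190 x 470 mm, two steel tracks, low end stops. Along its +x side, 98 mm from the track centre line, a steel strip 20 mm wide, top 45 mm above the bench, with three 20 mm gaps (dark floor) 130 mm apart: the station notches. Origin on the bench under the track centre line at the first notch; its +y runs along the rail, roughly the robot's y, to the far end.
- pocket (a point): Centre of the pocket floor on the carrier (dark steel plate 120 x 156 x 12 mm that only slides along the rail), 40 mm above the bench; moves with it, axes as the rail's. The pocket is 76 (x) x 106 (y) mm inside a grey frame about 10 mm deep, sloped at the top: the flange has 3 mm clearance all round and stands a little above the frame.
- tab (a point): Middle of the top edge of the rear (-y) face of the upright steel push tab at the carrier's rear end, 92 mm above the bench, 78 mm behind the pocket's centre. The tab is a plate 70 mm wide, 6 mm thick, standing 52 mm above the carrier's plate. Axes as the rail's. Behind it nothing is higher than 32 mm, save the strip beside the rail (45 mm).
- middle_station (a point): Fixed point on the rail, 40 mm above the bench, where the pocket's centre stands when the carrier is in the middle notch; axes as the rail's.
- carrier (a joint): Position of the carrier along the rail in m: 0 in the first notch (it starts there or up to 45 mm past it), 0.130 in the middle notch, 0.260 in the last. A sprung black roller (24 mm diameter) on an arm at its +x side rides on the strip and drops into a notch when within about 6 mm of it; leaving a notch takes about 7 N, sliding 1 to 2 N.
- carton: Bystander: cardboard box 110 x 140 x 80 mm; origin at the centre of its underside.
- bin: Bystander: open blue plastic bin 100 x 120 x 60 mm; origin at the centre of its underside.
- wrench: Bystander: steel wrench 180 mm long, lying flat along its x, beyond the rail; origin at its underside.
Mind the look-alikes: they are no part of the job. Of the things that look like the cover, take the one that is nearest to the robot's base at the start.

How it is judged:
By the outcome, as a careful person would: the job done as asked, in the order asked, and still so for the second after the job is handed in, with the robot touching nothing.
It also fails if it takes over 58 s, if anything falls off the work surface, if the arm or the gripper's body presses on something with over 40 N, if the wrist force passes 120 N, or if a joint passes its speed limit or range.

## Robot

A 7-joint arm with a two-finger parallel gripper is mounted at the origin on the work surface. World frame = base frame: x ahead of the robot, y to its left, z up, the work surface at z = 0. Lengths are in m, angles in rad, forces in N, time in s.
With the tool pointing down it reaches from about 0.4 to 0.85 m from the base axis. Payload 10.4 kg.
Tool frame: the origin (TCP) lies between the finger pads; the fingertips stand 22 mm ahead of it and the grasp point (between the pads) lies 3 mm ahead of it; z points along the fingers, y is the line along which they close (so a half turn about z gives the same grasp; the last joint's range is limited). The gripper opens to 87 mm and grips with 3 to 60 N. Pads are 19 mm wide; open, the fingers measure 117 mm over their backs; the gripper's body (75 mm by 190 mm) begins 51 mm behind the grasp point.
Start: joints at [-1.367, 0.332, -0.065, 1.46, 0.022, 1.35, -0.088], TCP at [0.141, 0.609, 0.245] pointing down, gripper open.
Joint ranges: [-2.6, 2.6], [-0.5, 2.12], [-1.47, 1.34], [0.16, 2.42], [-1.27, 4.41], [0.06, 2.06], [-2.6, 2.6]. Speed limits (rad/s): [2.22, 2.22, 2.79, 2.79, 3.14, 3.14, 3.14].

## Interface

Orientations are given as a unit quaternion [x, y, z, w].
In Python, from cell import ctrl gives the robot as it stands.
- The arm moves only by the tool step_arm, never from a script. Its argument "increments" is a list of rows, each an object of numbers: "x", "y", "z": the shift along the tool's x, y, z each as a share of 25 mm, from -1 to 1; "twist": the turn about the tool's z as a share of 0.1 rad, from -1 to 1. A call has 1 to 8 rows; each row shifts and turns the commanded pose from where the row before left it, along the tool's axes as they then stand; what a row does not reach is not made up. A row lasts 1/8 s, in which the tool goes at most 62.5 mm and 10.7 degrees, less where a joint would pass 70% of its speed; a pose out of reach is approached as far as the arm can. A call with a number of a shift or a turn outside -1 to 1 is refused whole. A call with a gripper value outside its range is refused whole. "claw" is the opening, from 0 (shut) to 1 (fully open), set as the call begins (left out, the last holds). The fingers move at their own pace and stop on an object; "squeeze" is the grip in N (left out, the last holds). Time passes only in rows, so rows that do not move let the fingers close. It gives the time, the measured TCP pose, the force, the opening and the grip force at its end, in the units of the state.
- ctrl.get_obs(): the state, without advancing time (a new reading comes with each control period).
- ctrl.get_image(name): name is "scene" or "side" or "wrist"; returns a dict with "pixels" (420x560x3 uint8, blue, green, red), "z_map" (420x560 float32, m along the optical axis (not along the pixel's ray), 0 where there is no reading), "fx", "fy", "cx", "cy" (pixels), "R" (3x3) and "t" (3): a world point X has camera coordinates R X + t. Camera axes: x right, y down, z forward; pixel columns grow to the right and rows downward; lengths in m; the calibration is good to about 2 mm. A picture is of the moment at which its call begins.
- ctrl.sign_off(): hands the job in; it is judged then, once.
The state is a dict: "t": time; "q": joint angles; "joint_velocities": joint speeds; "effort": joint torques, N m; "tool_pos": TCP position; "orientation": TCP orientation; "wrist_force": force on the tool from outside, world axes, zero at the start; "torque": the same for the moment, N m; "finger_gap": opening from 0.0 (shut) to 1.0 (fully open); "finger_force": force on a finger pad.
Only numpy, scipy, OpenCV 4.12 (cv2) and the standard library are available. Lean on these libraries where they do the work, as an engineer would, in place of code of your own. Each camera call takes 0.05 s, during which the arm holds its last target. There are 200 camera calls.

## Working session

There is one attempt and no reset: what is moved stays moved. The work goes in short steps, Python scripts to look and compute and a tool call to move; the robot and the scene stay as the last step left them, time stands still between calls to the robot, and variables do not carry over. Pictures are saved under pics/ and viewed, at most 10 in all, crops included, and the job is handed in when it is done.

Besides the shell and the picture viewer there is one more tool, called after "Request:" by a JSON object that holds its "fn" and its "kwargs". step_arm: Moves the arm, as the interface text tells. Its arguments: {"type":"object","properties":{"increments":{"type":"array","items":{"type":"object","properties":{"x":{"type":"number","minimum":-1,"maximum":1},"y":{"type":"number","minimum":-1,"maximum":1},"z":{"type":"number","minimum":-1,"maximum":1},"twist":{"type":"number","minimum":-1,"maximum":1}}}},"claw":{"type":"number"},"squeeze":{"type":"number"}},"required":["increments"]}

```bash
mkdir -p pics; cat > h.py <<'E'
import numpy as np, cv2
from cell import ctrl
def grab(n):
    im=ctrl.get_image(n); np.savez(f'pics/{n}.npz',**im); return im
def world(im,u,v,z=None):
    R=np.array(im['R']);t=np.array(im['t'])
    d=np.array([(u-im['cx'])/im['fx'],(v-im['cy'])/im['fy'],1.])
    c=-R.T@t; r=R.T@d
    s=im['z_map'][int(round(v)),int(round(u))] if z is None else (z-c[2])/r[2]
    return c+s*r
def cloud(im):
    R=np.array(im['R']);t=np.array(im['t']);Z=im['z_map']
    v,u=np.mgrid[:Z.shape[0],:Z.shape[1]]
    P=np.stack([(u-im['cx'])/im['fx']*Z,(v-im['cy'])/im['fy']*Z,Z],-1)
    W=(P-t)@R; W[Z==0]=np.nan
    return W
E
python3 - <<'E'
from h import *
ims=[grab(n) for n in('scene','side')]
for n,i in zip(('scene','side'),ims): cv2.imwrite(f'pics/{n}0.png',i['pixels']); print(n,-np.array(i['R']).T@i['t'],i['fx'])
print(ctrl.get_obs())
E
```

```text
scene [ 1.19123253 -0.49214774  1.15866205] 544.8117374196443
side [0.49460955 0.89280331 1.16302888] 524.3533057021334
{'t': 0.1, 'q': array([-1.3665687 ,  0.33278221, -0.06470498,  1.46086731,  0.02164299,
        1.34992112, -0.08848838]), 'joint_velocities': array([ 0.00122918, -0.00059981, -0.00165698, -0.00213603,  0.00081863,
       -0.00060218, -0.00131287]), 'effort': array([ 1.99746079e-03, -6.24539638e+01,  2.51052529e-02, -3.90722644e+01,
       -6.13184203e-02,  3.64447176e-02,  2.77073775e-05]), 'tool_pos': array([0.14049436, 0.60866641, 0.24384528]), 'orientation': array([ 1.13148356e-01,  9.93577898e-01, -6.40306883e-04, -2.25612416e-05]), 'wrist_force': array([-0.23411834, -0.49269052, -0.36325348]), 'torque': array([-0.03052337, -0.0240425 ,  0.02081382]), 'finger_force': 0.0, 'finger_gap': 0.9992641623452853}
```

View pics/scene0.png

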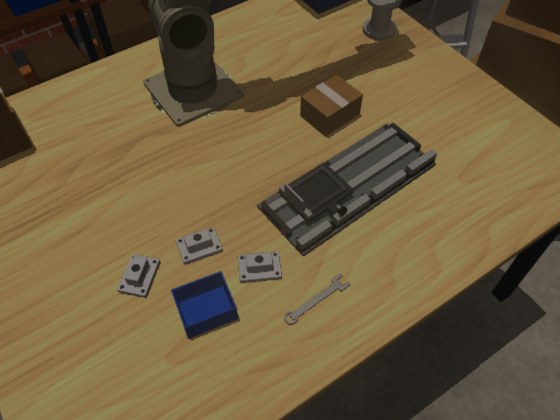

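View pics/side0.png

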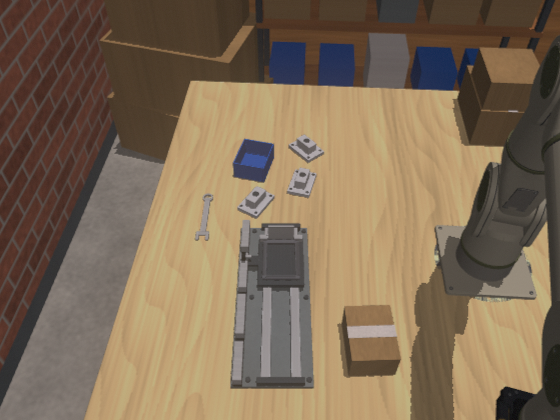

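The scene view shows three cover-like parts at (139,275), (200,245) and (260,266). In the side view they are at (306,147), (302,181) and (256,201). The carrier is at (318,190) in the scene view, with its tab at the near (-y) end and the roller at (342,210). Next I'll measure all three parts and the rail.

```bash
cat > m.py <<'E'
from h import *
for n in('scene','side'):
    im=dict(np.load(f'pics/{n}.npz')); W=cloud(im); px=im['pixels']
    hsv=cv2.cvtColor(px,cv2.COLOR_BGR2HSV)
    grey=((hsv[...,1]<50)&(W[...,2]>-.01)&(W[...,2]<.12)&(W[...,0]>.2)&(W[...,0]<1.1)&(abs(W[...,1])<.75)).astype(np.uint8)
    grey=cv2.morphologyEx(grey,cv2.MORPH_CLOSE,np.ones((3,3)))
    k,L,st,ce=cv2.connectedComponentsWithStats(grey)
    for i in range(1,k):
        if st[i,4]<120: continue
        m=(L==i)&np.isfinite(W[...,2]); P=W[m]
        print(n,i,ce[i].round(),st[i,4],'mean',P.mean(0).round(3),'zmax',np.percentile(P[:,2],98).round(3))
        if st[i,4]<2500:
            for lo,hi in((.009,.02),(.038,.05)):
                s=P[(P[:,2]>lo)&(P[:,2]<hi)]
                if len(s)<15: continue
                # robust rect
                r=cv2.minAreaRect((s[:,:2]*1000).astype(np.float32)); print('   ',lo,len(s),'rect',np.round(r[0],1),np.round(r[1],1),round(r[2],1),'z',np.median(s[:,2]).round(4),'dist',np.hypot(*r[0]).round(0))
E
python3 m.py
```

```text
scene 1 [332.  95.] 236 mean [0.326 0.281 0.081] zmax 0.085
scene 2 [350. 183.] 9141 mean [0.574 0.161 0.028] zmax 0.054
scene 5 [199. 245.] 1041 mean [ 0.513 -0.264  0.024] zmax 0.048
    0.009 568 rect [ 504.8 -261.3] [98.7 70.9] 78.6 z 0.0143 dist 568.0
    0.038 312 rect [ 505.3 -261.1] [62.2 35.4] 80.7 z 0.0438 dist 569.0
scene 7 [259. 266.] 1104 mean [ 0.646 -0.175  0.025] zmax 0.047
    0.009 609 rect [ 638.4 -170.6] [98.6 71.3] 62.0 z 0.0143 dist 661.0
    0.038 343 rect [ 638.6 -170.5] [61.5 36.9] 60.2 z 0.0439 dist 661.0
scene 8 [138. 275.] 1150 mean [ 0.507 -0.422  0.024] zmax 0.048
    0.009 619 rect [ 497.  -420.6] [ 70.8 101.5] 43.5 z 0.014 dist 651.0
    0.038 356 rect [ 497.  -420.4] [34.9 64.2] 42.9 z 0.0439 dist 651.0
scene 15 [316. 299.] 522 mean [ 0.784 -0.107  0.007] zmax 0.012
    0.009 139 rect [ 785.8 -109.6] [ 34.5 176.3] 4.2 z 0.0102 dist 793.0
side 1 [306. 148.] 526 mean [ 0.498 -0.407  0.024] zmax 0.048
    0.009 246 rect [ 497.8 -419.2] [ 73.3 104. ] 40.6 z 0.014 dist 651.0
    0.038 143 rect [ 500.3 -419.1] [38.8 63.4] 45.6 z 0.0444 dist 653.0
side 19 [302. 182.] 589 mean [ 0.505 -0.249  0.024] zmax 0.049
    0.009 304 rect [ 506.4 -259.5] [103.4  69.6] 78.3 z 0.0141 dist 569.0
    0.038 167 rect [ 506.4 -259.1] [66.6 33.5] 77.3 z 0.0443 dist 569.0
side 28 [255. 202.] 651 mean [ 0.639 -0.157  0.024] zmax 0.047
    0.009 318 rect [ 641.5 -169.7] [102.7  73. ] 63.2 z 0.0143 dist 664.0
    0.038 188 rect [ 641.3 -168.9] [64.7 35.7] 61.9 z 0.0437 dist 663.0
side 29 [205. 217.] 317 mean [ 0.784 -0.105  0.007] zmax 0.012
    0.009 79 rect [ 783.9 -105.3] [ 35.1 176.5] 3.2 z 0.01 dist 791.0
side 30 [272. 309.] 12090 mean [0.561 0.197 0.027] zmax 0.064
side 31 [371. 331.] 566 mean [0.326 0.28  0.08 ] zmax 0.085
```

```bash
cat > r.py <<'E'
from h import *
import sys
def rail(n,im):
    W=cloud(im); hsv=cv2.cvtColor(im['pixels'],cv2.COLOR_BGR2HSV)
    g=((hsv[...,1]<70)&(W[...,2]>.004)&(W[...,2]<.12)&(W[...,0]>.4)&(W[...,0]<.85)&(W[...,1]>-.12)&(W[...,1]<.55)).astype(np.uint8)
    k,L,st,_=cv2.connectedComponentsWithStats(g); i=1+st[1:,4].argmax()
    P=W[L==i]; P=P[np.isfinite(P).all(1)]
    r=cv2.minAreaRect((P[:,:2]*1000).astype(np.float32)); print(n,'all',np.round(r[0],1),np.round(r[1],1),round(r[2],2))
    a=np.deg2rad(r[2]); 
    a=(a+np.pi/4)%(np.pi/2)-np.pi/4
    return P,a
if __name__=='__main__':
  for n in('scene','side'):
    im=dict(np.load(f'pics/{n}.npz')); P,a=rail(n,im)
    s=P[abs(P[:,2]-.045)<.003]; 
    ex=np.array([np.cos(a),np.sin(a)]);ey=np.array([-ex[1],ex[0]])
    u=s[:,:2]@ex; s=s[u>np.percentile(P[:,:2]@ex,97)-.035]
    l=cv2.fitLine((s[:,:2]).astype(np.float32),cv2.DIST_HUBER,0,.001,.001).ravel()
    print(' a',np.rad2deg(a),'strip dir deg',np.rad2deg(np.arctan2(l[1],l[0])),l)
    for lo,hi in((.036,.0435),(.0465,.055),(.06,.09),(.087,.096)):
        q=P[(P[:,2]>lo)&(P[:,2]<hi)]
        if len(q)<4: continue
        U=q[:,:2]@ex;V=q[:,:2]@ey
        print('  ',lo,len(q),'u',np.percentile(U,[2,50,98]).round(4),'v',np.percentile(V,[2,50,98]).round(4),'z',np.median(q[:,2]).round(4))
    # strip v profile
    V=s[:,:2]@ey; h,e=np.histogram(V,bins=np.arange(-.1,.6,.005)); print('  strip u',np.percentile(s[:,:2]@ex,[2,50,98]).round(4)); print([(round(b,3),int(c)) for b,c in zip(e,h) if c<5 and V.min()-.01<b<V.max()])
  im=dict(np.load('pics/scene.npz'))['pixels']
  cv2.imwrite('pics/c1.png',np.hstack([cv2.resize(im[215:305,110:290],None,fx=2.2,fy=2.2,interpolation=3),cv2.resize(im[160:250,260:440],None,fx=2.2,fy=2.2,interpolation=3)]))
E
python3 r.py
```

```text
scene all [562.1 163.5] [191.5 475.4] 3.82
 a 3.822190523147582 strip dir deg -86.34953 [ 0.06366946 -0.99797106  0.64027834  0.15287644]
   0.036 1714 u [0.5044 0.5778 0.6591] v [-0.0999  0.0372  0.326 ] z 0.0405
   0.0465 783 u [0.5026 0.597  0.659 ] v [-0.0925  0.039   0.3295] z 0.0487
   0.06 176 u [0.5161 0.5574 0.6465] v [-0.0528 -0.0504  0.032 ] z 0.0739
   0.087 77 u [0.5199 0.5537 0.5839] v [-0.0519 -0.049  -0.0446] z 0.0914
  strip u [0.6381 0.6492 0.6594]
[(np.float64(-0.015), 4), (np.float64(-0.01), 0), (np.float64(-0.005), 0), (np.float64(0.0), 3), (np.float64(0.02), 3), (np.float64(0.025), 4), (np.float64(0.115), 1), (np.float64(0.12), 0), (np.float64(0.125), 0), (np.float64(0.13), 3), (np.float64(0.245), 1), (np.float64(0.25), 0), (np.float64(0.255), 0), (np.float64(0.26), 3), (np.float64(0.31), 4), (np.float64(0.36), 1)]
side all [563.4 161.7] [190.4 476.1] 3.86
 a 3.8609459400176984 strip dir deg -86.18279 [ 0.06657342 -0.9977815   0.6400206   0.19071068]
   0.036 1813 u [0.4954 0.5673 0.659 ] v [-0.0608  0.0425  0.3447] z 0.0405
   0.0465 861 u [0.5047 0.5952 0.66  ] v [-0.0789  0.0469  0.3386] z 0.0487
   0.06 226 u [0.5191 0.5593 0.6555] v [-0.0514 -0.0466  0.0355] z 0.0721
   0.087 84 u [0.5192 0.5553 0.586 ] v [-0.0539 -0.0483 -0.0431] z 0.0911
  strip u [0.6413 0.6515 0.6612]
[(np.float64(-0.015), 2), (np.float64(-0.01), 0), (np.float64(-0.005), 0), (np.float64(0.0), 0), (np.float64(0.005), 2), (np.float64(0.01), 2), (np.float64(0.015), 3), (np.float64(0.02), 4), (np.float64(0.06), 4), (np.float64(0.115), 1), (np.float64(0.12), 0), (np.float64(0.125), 0), (np.float64(0.245), 2), (np.float64(0.25), 0), (np.float64(0.255), 0)]
```

View pics/c1.png

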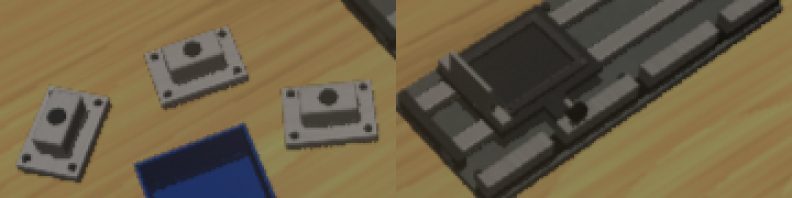

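The crop shows three identical covers. The one at scene (200,245) is 0.568 m from the base and the others are 0.651 and 0.66 m away, so I'll take that one. Next I'll refine the pocket position from its height profile.

```bash
cat > p.py <<'E'
from h import *
a=np.deg2rad(3.8); ex=np.array([np.cos(a),np.sin(a)]);ey=np.array([-ex[1],ex[0]])
for n in('scene','side'):
    W=cloud(dict(np.load(f'pics/{n}.npz'))).reshape(-1,3); W=W[np.isfinite(W).all(1)]
    U=W[:,:2]@ex;V=W[:,:2]@ey;z=W[:,2]
    def prof(A,lo,hi,mask,d=.003):
        o=[]
        for b in np.arange(lo,hi,d):
            m=mask&(A>=b)&(A<b+d)
            o.append(f'{1000*b+1.5:.0f}:{1000*np.median(z[m]):.0f}' if m.sum()>2 else '-')
        return ' '.join(o)
    print(n,'U',prof(U,.48,.63,(V>.0)&(V<.05)))
    print(n,'V',prof(V,-.065,.115,(U>.53)&(U<.575)))
    fr=(z>.0465)&(z<.053)&(U>.49)&(U<.615)&(V>-.04)&(V<.1)
    r=cv2.minAreaRect((W[fr][:,:2]*1000).astype(np.float32)); c=np.array(r[0]); print(np.round(r[1],1),r[2],'c uv',(c@ex).round(1),(c@ey).round(1))
    h,e=np.histogram(U[fr],bins=np.arange(.49,.615,.003)); print('U',list(zip((e*1000+1.5).round().astype(int).tolist(),h.tolist())))
    h,e=np.histogram(V[fr],bins=np.arange(-.04,.1,.003)); print('V',list(zip((e*1000+1.5).round().astype(int).tolist(),h.tolist())))
E
python3 p.py
```

```text
scene U - - - 490:38 494:39 496:42 - 502:48 506:50 508:49 512:44 514:44 518:41 520:40 524:41 526:40 530:40 532:41 536:40 538:41 542:40 544:40 548:40 550:41 554:40 556:41 560:41 562:40 566:40 569:40 572:41 575:40 578:41 581:39 584:40 587:45 590:47 593:49 596:50 599:45 602:40 605:38 608:39 611:39 614:34 617:40 620:15 623:38 626:36 629:39 632:41
scene V -64:12 -60:12 -58:14 -54:13 -51:61 -48:63 -45:91 -42:12 - - - - - - -21:42 -18:41 -15:40 -12:40 -9:41 -6:40 -3:40 -0:39 3:41 6:40 9:42 12:41 15:40 18:40 21:40 24:40 27:40 30:41 33:39 36:40 39:41 42:41 45:40 48:41 51:41 54:41 57:40 60:40 63:41 66:40 69:40 72:41 75:40 78:41 81:45 84:48 87:50 90:49 - 96:42 99:40 102:41 105:38 - - -
[114.6 128.5] 1.975602149963379 c uv 553.7 26.6
U [(492, 0), (494, 1), (498, 1), (500, 6), (504, 20), (506, 33), (510, 36), (512, 21), (516, 8), (518, 3), (522, 7), (524, 1), (528, 3), (530, 2), (534, 2), (536, 4), (540, 4), (542, 2), (546, 3), (548, 5), (552, 4), (554, 3), (558, 3), (560, 2), (564, 2), (567, 3), (570, 5), (573, 7), (576, 6), (579, 7), (582, 7), (585, 3), (588, 10), (591, 20), (594, 27), (597, 38
[... 1413 characters left out ...]
536, 4), (540, 10), (542, 9), (546, 6), (548, 6), (552, 4), (554, 7), (558, 9), (560, 4), (564, 9), (567, 5), (570, 7), (573, 8), (576, 11), (579, 4), (582, 8), (585, 6), (588, 7), (591, 12), (594, 31), (597, 37), (600, 33), (603, 12), (606, 3), (609, 3), (612, 2)]
V [(-38, 10), (-36, 27), (-32, 31), (-29, 26), (-26, 16), (-23, 9), (-20, 5), (-17, 8), (-14, 6), (-11, 6), (-8, 3), (-5, 9), (-2, 8), (1, 4), (4, 4), (7, 6), (10, 6), (13, 5), (16, 8), (19, 6), (22, 5), (25, 3), (28, 10), (31, 4), (34, 6), (37, 5), (40, 4), (43, 5), (46, 6), (49, 5), (52, 7), (55, 5), (58, 9), (61, 4), (64, 7), (67, 6), (70, 3), (73, 6), (76, 7), (79, 17), (82, 18), (85, 29), (88, 34), (91, 18), (94, 2), (97, 0)]
```

Request:
{"fn": "step_arm", "kwargs": {"increments": [{"x":-1,"twist":0.4},{"x":-1,"twist":0.4},{"x":-1,"twist":0.4},{"x":-1,"twist":0.4},{"x":-1,"twist":0.4},{"x":-1,"twist":0.4},{"x":-1,"twist":0.4},{"x":-1,"twist":0.4}], "claw": 1}}

```text
invalid input at $.increments[0]: expected keys x, y, z, twist
```

Request:
{"fn": "step_arm", "kwargs": {"increments": [{"x":-1,"y":0,"z":0,"twist":0.4},{"x":-1,"y":0,"z":0,"twist":0.4},{"x":-1,"y":0,"z":0,"twist":0.4},{"x":-1,"y":0,"z":0,"twist":0.4},{"x":-1,"y":0,"z":0,"twist":0.4},{"x":-1,"y":0,"z":0,"twist":0.4},{"x":-1,"y":0,"z":0,"twist":0.4},{"x":-1,"y":0,"z":0,"twist":0.4}], "claw": 1}}

```text
t: 1.1
tool_pos: [0.3278, 0.5368, 0.2446]
orientation: [0.271, 0.963, 0.0, -0.0]
wrist_force: [0.6, 0.3, -0.1]
finger_gap: 1.003
finger_force: 0.0
```

Request:
{"fn": "step_arm", "kwargs": {"increments": [{"x":-1,"y":0,"z":0,"twist":0.4},{"x":-1,"y":0,"z":0,"twist":0.4},{"x":-1,"y":0,"z":0,"twist":0.4},{"x":-1,"y":0,"z":0,"twist":0.4},{"x":-1,"y":0,"z":0,"twist":0.4},{"x":-1,"y":0,"z":0,"twist":0.4},{"x":-1,"y":0,"z":0,"twist":0.4},{"x":-1,"y":0,"z":0,"twist":0.4}]}}

```text
t: 2.1
tool_pos: [0.4815, 0.4101, 0.2446]
orientation: [0.421, 0.907, 0.0, -0.0]
wrist_force: [0.8, -0.4, 0.2]
finger_gap: 0.998
finger_force: 0.0
```

Request:
{"fn": "step_arm", "kwargs": {"increments": [{"x":-1,"y":0,"z":0,"twist":0.4},{"x":-1,"y":0,"z":0,"twist":0.4},{"x":-1,"y":0,"z":0,"twist":0.4},{"x":-1,"y":0,"z":0,"twist":0.4},{"x":-1,"y":0,"z":0,"twist":0.4},{"x":-1,"y":0,"z":0,"twist":0.4},{"x":-1,"y":0,"z":0,"twist":0.4},{"x":-1,"y":0,"z":0,"twist":0.4}]}}

```text
t: 3.1
tool_pos: [0.5875, 0.2415, 0.2445]
orientation: [0.56, 0.828, 0.0, -0.0]
wrist_force: [0.7, 0.2, 0.4]
finger_gap: 1.001
finger_force: 0.0
```

Request:
{"fn": "step_arm", "kwargs": {"increments": [{"x":-1,"y":-0.15,"z":0,"twist":0.4},{"x":-1,"y":-0.15,"z":0,"twist":0.4},{"x":-1,"y":-0.15,"z":0,"twist":0.4},{"x":-1,"y":-0.15,"z":0,"twist":0.4},{"x":-1,"y":-0.15,"z":0,"twist":0.4},{"x":-1,"y":-0.15,"z":0,"twist":0.4},{"x":-1,"y":-0.15,"z":0,"twist":0.4},{"x":-1,"y":-0.15,"z":0,"twist":0.4}]}}

```text
t: 4.1
tool_pos: [0.6059, 0.0408, 0.2445]
orientation: [0.685, 0.728, 0.0, -0.0]
wrist_force: [0.1, 0.3, 0.3]
finger_gap: 0.998
finger_force: 0.0
```

Request:
{"fn": "step_arm", "kwargs": {"increments": [{"x":-1,"y":-0.15,"z":0.3,"twist":0},{"x":-1,"y":-0.15,"z":0.3,"twist":0},{"x":-1,"y":-0.15,"z":0.3,"twist":0},{"x":-1,"y":-0.15,"z":0.3,"twist":0},{"x":-1,"y":-0.15,"z":0.3,"twist":0},{"x":-1,"y":-0.15,"z":0.3,"twist":0},{"x":0,"y":0,"z":0,"twist":0}]}}

```text
t: 4.97
tool_pos: [0.5922, -0.1116, 0.1991]
orientation: [0.686, 0.728, -0.001, -0.0]
wrist_force: [0.5, 1.1, 0.1]
finger_gap: 1.002
finger_force: 0.0
```

```bash
cat >> h.py <<'E'
def go(x,y,z,deg):
    o=ctrl.get_obs(); q=o['orientation']; p=np.array(o['tool_pos'])
    from scipy.spatial.transform import Rotation as Ro
    M=Ro.from_quat(q).as_matrix(); ya=np.degrees(np.arctan2(M[1,1],M[0,1]))
    d=M.T@(np.array([x,y,z])-p)
    print('t',o['t'],'at',p.round(4),'yaw',ya.round(2),'tilt',M[:,2].round(4),'| units xyz',(d/.025).round(2),'twist',round(-np.radians(deg-ya)/.1,2))
E
python3 - <<'E'
from h import *
go(.5060,-.2602,.10,-11.4)
im=dict(np.load('pics/scene.npz'));W=cloud(im);h=cv2.cvtColor(im['pixels'],cv2.COLOR_BGR2HSV)
m=(h[...,0]>105)&(h[...,0]<130)&(h[...,1]>100)&(W[...,2]>.01)&(W[...,2]<.08)&(W[...,0]>.3)&(W[...,0]<1)
P=W[m];r=cv2.minAreaRect((P[:,:2]*1000).astype(np.float32));print(cv2.boxPoints(r).round())
E
```

```text
t 4.975 at [ 0.5922 -0.1116  0.1991] yaw 3.39 tilt [-1.e-03 -8.e-04 -1.e+00] | units xyz [-5.73 -3.79  3.97] twist 2.58
[[ 599. -380.]
 [ 701. -399.]
 [ 723. -282.]
 [ 621. -264.]]
```

Request:
{"fn": "step_arm", "kwargs": {"increments": [{"x":-0.955,"y":-0.632,"z":0.66,"twist":0},{"x":-0.955,"y":-0.632,"z":0.66,"twist":0},{"x":-0.955,"y":-0.632,"z":0.66,"twist":0},{"x":-0.955,"y":-0.632,"z":0.66,"twist":0},{"x":-0.955,"y":-0.632,"z":0.66,"twist":0},{"x":-0.955,"y":-0.632,"z":0.66,"twist":0},{"x":0,"y":0,"z":0,"twist":0.9},{"x":0,"y":0,"z":0,"twist":0.9}]}}

```text
t: 5.98
tool_pos: [0.5079, -0.2572, 0.1006]
orientation: [0.748, 0.664, 0.0, -0.0]
wrist_force: [-0.3, -0.6, 0.4]
finger_gap: 1.0
finger_force: 0.0
```

Request:
{"fn": "step_arm", "kwargs": {"increments": [{"x":0,"y":0,"z":0,"twist":0.78},{"x":0,"y":0,"z":0,"twist":0}]}}

```text
t: 6.22
tool_pos: [0.5083, -0.2569, 0.1007]
orientation: [0.772, 0.636, 0.0, -0.0]
wrist_force: [1.0, -0.4, -0.1]
finger_gap: 0.995
finger_force: 0.0
```

```bash
python3 - <<'E'
from h import *
go(.5060,-.2602,.04,-11.4)
im=grab('wrist'); cv2.imwrite('pics/w1.png',im['pixels'])
W=cloud(im); P=W[np.isfinite(W).all(-1)]
for lo,hi in((.011,.018),(.041,.047)):
    s=P[(P[:,2]>lo)&(P[:,2]<hi)&(np.hypot(P[:,0]-.506,P[:,1]+.26)<.075)]
    if len(s)>20:
        r=cv2.minAreaRect((s[:,:2]*1000).astype(np.float32)); print(len(s),np.round(r[0],1),np.round(r[1],1),r[2])
E
```

```text
t 6.225 at [ 0.5083 -0.2569  0.1007] yaw -11.05 tilt [ 4.e-04  4.e-04 -1.e+00] | units xyz [-0.15 -0.06  2.43] twist 0.06
8785 [ 504.1 -262.2] [100.   70.2] 78.07218170166016
5565 [ 504.1 -261.9] [61.9 34. ] 77.9874496459961
```

View pics/w1.png

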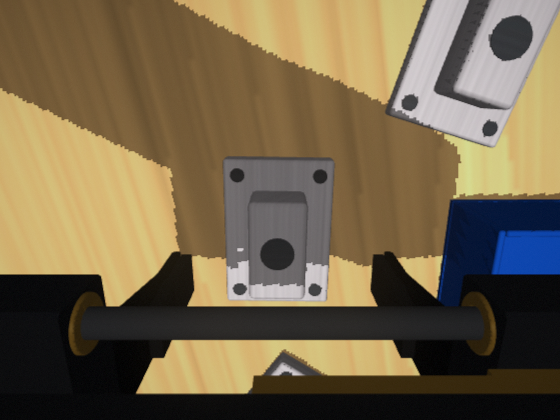

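The wrist view shows the chosen cover between the open fingers, its flange at (225–332, 158–300). The flange measures 100 x 70.2 mm and the boss 62 x 34 mm, so it matches. Next I'll descend and grip.

```bash
python3 -c "
from h import *
go(.505,-.261,.04,-11.9)"
```

```text
t 6.275 at [ 0.5081 -0.257   0.1007] yaw -10.98 tilt [ 3.e-04  3.e-04 -1.e+00] | units xyz [-0.18 -0.09  2.43] twist 0.16
```

Request:
{"fn": "step_arm", "kwargs": {"increments": [{"x":-0.18,"y":-0.09,"z":0,"twist":0.16},{"x":0,"y":0,"z":0.7,"twist":0},{"x":0,"y":0,"z":0.7,"twist":0},{"x":0,"y":0,"z":0.6,"twist":0},{"x":0,"y":0,"z":0.4,"twist":0},{"x":0,"y":0,"z":0,"twist":0}]}}

```text
t: 7.02
tool_pos: [0.5041, -0.2615, 0.0396]
orientation: [0.777, 0.629, -0.0, -0.001]
wrist_force: [0.3, 0.4, 0.4]
finger_gap: 0.993
finger_force: 0.0
```

Request:
{"fn": "step_arm", "kwargs": {"increments": [{"x":0,"y":0,"z":0,"twist":0},{"x":0,"y":0,"z":0,"twist":0},{"x":0,"y":0,"z":0,"twist":0},{"x":0,"y":0,"z":0,"twist":0},{"x":0,"y":0,"z":0,"twist":0},{"x":0,"y":0,"z":0,"twist":0}], "claw": 0.2, "squeeze": 40}}

```text
t: 7.78
tool_pos: [0.5047, -0.2616, 0.0405]
orientation: [0.777, 0.629, 0.0, -0.0]
wrist_force: [0.2, 1.3, -1.0]
finger_gap: 0.406
finger_force: 0.0
```

Request:
{"fn": "step_arm", "kwargs": {"increments": [{"x":0,"y":0,"z":0,"twist":0},{"x":0,"y":0,"z":0,"twist":0},{"x":0,"y":0,"z":0,"twist":0},{"x":0,"y":0,"z":0,"twist":0}], "claw": 0}}

```text
t: 8.28
tool_pos: [0.5047, -0.2616, 0.0405]
orientation: [0.777, 0.629, 0.0, -0.0]
wrist_force: [-0.1, 0.1, 0.9]
finger_gap: 0.386
finger_force: 40.0
```

Request:
{"fn": "step_arm", "kwargs": {"increments": [{"x":0,"y":0,"z":-0.5,"twist":0},{"x":0,"y":0,"z":-0.8,"twist":0},{"x":0,"y":0,"z":-0.8,"twist":0},{"x":0,"y":0,"z":-0.8,"twist":0},{"x":0,"y":0,"z":-0.8,"twist":0},{"x":0,"y":0,"z":-0.8,"twist":0},{"x":0,"y":0,"z":-0.5,"twist":0},{"x":0,"y":0,"z":0,"twist":0}]}}

```text
t: 9.28
tool_pos: [0.5051, -0.2618, 0.1666]
orientation: [0.777, 0.629, 0.001, 0.001]
wrist_force: [-0.1, 0.4, -5.0]
finger_gap: 0.387
finger_force: 40.0
```

```bash
python3 -c "
from h import *
go(.550,.063,.165,3.8)"
```

```text
t 9.275 at [ 0.5051 -0.2618  0.1666] yaw -12.03 tilt [ 1.8e-03 -2.0e-04 -1.0e+00] | units xyz [13.08 -0.95  0.06] twist -2.76
```

Request:
{"fn": "step_arm", "kwargs": {"increments": [{"x":0.6,"y":-0.05,"z":0,"twist":0},{"x":0.95,"y":-0.07,"z":0,"twist":0},{"x":0.95,"y":-0.07,"z":0,"twist":0},{"x":0.95,"y":-0.07,"z":0,"twist":0},{"x":0.95,"y":-0.07,"z":0,"twist":0},{"x":0.95,"y":-0.07,"z":0,"twist":0},{"x":0.95,"y":-0.07,"z":0,"twist":0},{"x":0.95,"y":-0.07,"z":0,"twist":0}]}}

```text
t: 10.28
tool_pos: [0.5287, -0.0795, 0.1646]
orientation: [0.777, 0.629, -0.001, -0.001]
wrist_force: [0.2, -0.0, -5.0]
finger_gap: 0.391
finger_force: 40.0
```

Request:
{"fn": "step_arm", "kwargs": {"increments": [{"x":0.95,"y":-0.07,"z":0,"twist":0},{"x":0.95,"y":-0.07,"z":0,"twist":0},{"x":0.95,"y":-0.07,"z":0,"twist":0},{"x":0.95,"y":-0.07,"z":0,"twist":0},{"x":0.95,"y":-0.07,"z":0,"twist":0},{"x":0.95,"y":-0.07,"z":0,"twist":0},{"x":0.1,"y":-0.05,"z":0,"twist":0}]}}

```text
t: 11.15
tool_pos: [0.5471, 0.0658, 0.1645]
orientation: [0.776, 0.631, -0.001, -0.001]
wrist_force: [-0.4, 0.4, -4.2]
finger_gap: 0.389
finger_force: 40.0
```

Request:
{"fn": "step_arm", "kwargs": {"increments": [{"x":0,"y":0,"z":0,"twist":-0.9},{"x":0,"y":0,"z":0,"twist":-0.9},{"x":0,"y":0,"z":0,"twist":-0.9},{"x":0,"y":0,"z":0,"twist":0},{"x":0,"y":0,"z":0,"twist":0}]}}

```text
t: 11.78
tool_pos: [0.5477, 0.0626, 0.1652]
orientation: [0.686, 0.727, -0.0, -0.0]
wrist_force: [-0.7, -0.8, -4.6]
finger_gap: 0.388
finger_force: 40.0
```

```bash
cat > c.py <<'E'
from h import *
go(.550,.063,.165,3.8)
p=np.array(ctrl.get_obs()['tool_pos'])
for n in('scene','side'):
    im=grab(n); W=cloud(im); cv2.imwrite(f'pics/{n}_h.png',im['pixels']); P=W[np.isfinite(W).all(-1)]
    s=P[(np.hypot(P[:,0]-p[0],P[:,1]-p[1])<.075)&(P[:,2]<p[2])&(P[:,2]>p[2]-.06)]
    zf=p[2]-.0405+.014
    for lo,hi,w in((zf-.012,zf-.003,'side'),(zf-.003,zf+.004,'flange'),):
        q=s[(s[:,2]>lo)&(s[:,2]<hi)]
        if len(q)>20:
            r=cv2.minAreaRect((q[:,:2]*1000).astype(np.float32)); print(n,w,len(q),np.round(r[0],1),np.round(r[1],1),round(r[2],1),'z',np.median(q[:,2]).round(4))
E
python3 c.py
```

```text
t 11.775 at [0.5477 0.0626 0.1652] yaw 3.31 tilt [-5.e-04 -1.e-04 -1.e+00] | units xyz [0.01 0.09 0.01] twist -0.09
scene side 97 [549.6  47. ] [71.4 70.3] 3.6 z 0.133
scene flange 317 [548.2  47.2] [73.4 71.2] 4.6 z 0.139
side side 81 [548.2  80. ] [68.6 70.7] 4.3 z 0.1322
side flange 350 [549.   75.4] [68.9 83.5] 3.6 z 0.1391
```

View pics/side_h.png

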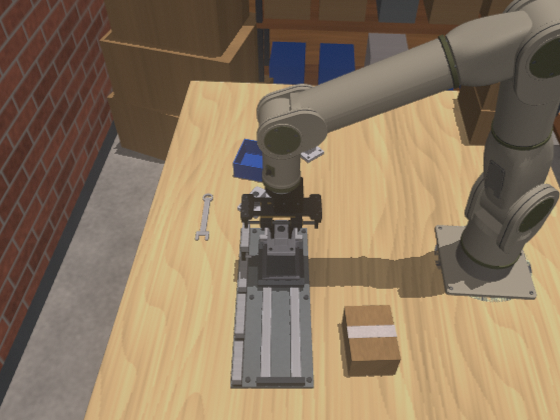

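The side view shows the cover held level over the carrier pocket at (281,240), with the front of the pocket still visible at (285,262). A small correction, then down to just above the frame.

Request:
{"fn": "step_arm", "kwargs": {"increments": [{"x":-0.04,"y":0.06,"z":0.4,"twist":-0.06},{"x":0,"y":0,"z":0.6,"twist":0},{"x":0,"y":0,"z":0.6,"twist":0},{"x":0,"y":0,"z":0.6,"twist":0},{"x":0,"y":0,"z":0.35,"twist":0},{"x":0,"y":0,"z":0.15,"twist":0},{"x":0,"y":0,"z":0,"twist":0},{"x":0,"y":0,"z":0,"twist":0}]}}

```text
t: 12.88
tool_pos: [0.5499, 0.0619, 0.0985]
orientation: [0.683, 0.73, 0.0, 0.0]
wrist_force: [-0.2, -0.3, -4.6]
finger_gap: 0.383
finger_force: 40.0
```

```bash
cat > d.py <<'E'
from h import *
go(.550,.063,.0805,3.8)
p=np.array(ctrl.get_obs()['tool_pos']); zt=p[2]-.0405+.014
a=np.deg2rad(3.8); ex=np.array([np.cos(a),np.sin(a)]);ey=np.array([-ex[1],ex[0]])
pc=[]
for n in('scene','side'):
    im=grab(n); P=cloud(im); P=P[np.isfinite(P).all(-1)]; U=P[:,:2]@ex*1e3;V=P[:,:2]@ey*1e3;z=P[:,2]
    f=(abs(z-zt)<.003)&(abs(U-552)<45)&(abs(V-26)<65)
    t=(z>.085)&(z<.095)&(abs(U-552)<40)&(V<-35)&(V>-60)
    k=(abs(z-.049)<.003)&(abs(U-552)<55)&(abs(V-26)<70)
    for w,m in(('flange',f),('tab',t),('frame',k)):
        if m.sum()>5: print(n,w,m.sum(),'u',np.percentile(U[m],[1,3,97,99]).round(1),'v',np.percentile(V[m],[1,3,97,99]).round(1),'z',np.median(z[m]).round(4))
    cv2.imwrite(f'pics/{n}_d.png',im['pixels'])
    pc.append(cv2.resize(im['pixels'][150:250,240:370] if n=='scene' else im['pixels'][195:295,215:345],None,fx=3,fy=3,interpolation=3))
cv2.imwrite('pics/d.png',np.hstack(pc))
E
python3 d.py
```

```text
t 12.875 at [0.5499 0.0619 0.0985] yaw 3.78 tilt [ 9.e-04  4.e-04 -1.e+00] | units xyz [0.04 0.01 0.72] twist -0.0
scene flange 267 u [518.  519.8 586.3 587.6] v [-25.1 -24.6  32.   37.6] z 0.0723
scene tab 79 u [515.5 517.3 584.3 586.1] v [-52.1 -51.9 -44.  -43.6] z 0.0905
scene frame 177 u [500.  501.7 600.8 604.4] v [-41.5 -37.   83.9  87. ] z 0.0489
side flange 293 u [519.9 520.4 587.4 588. ] v [ 5.1  8.4 75.  76.6] z 0.0721
side frame 293 u [504.6 505.5 600.9 601.7] v [-17.6 -14.1  90.8  91.5] z 0.0487
```

View pics/d.png

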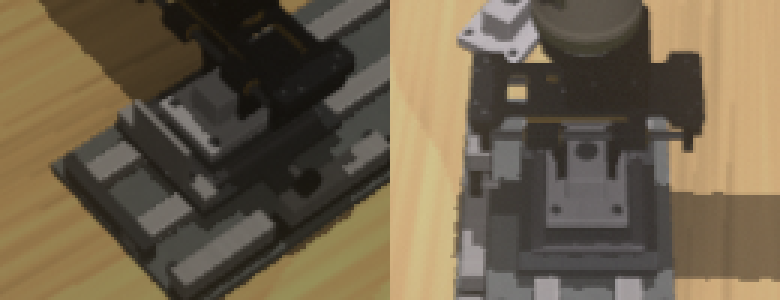

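Flange and pocket centres agree within about 0.5 mm (u 553.4 against 553.4, v 25.8 against 26.2). In the crops the flange sits centred inside the frame. Now I'll lower it.

Request:
{"fn": "step_arm", "kwargs": {"increments": [{"x":0.02,"y":0,"z":0.2,"twist":0},{"x":0,"y":0,"z":0.2,"twist":0},{"x":0,"y":0,"z":0.12,"twist":0},{"x":0,"y":0,"z":0.08,"twist":0},{"x":0,"y":0,"z":0.06,"twist":0},{"x":0,"y":0,"z":0,"twist":0}]}}

```text
t: 13.72
tool_pos: [0.5495, 0.0623, 0.0815]
orientation: [0.683, 0.73, 0.0, -0.0]
wrist_force: [-0.2, -0.1, -5.3]
finger_gap: 0.387
finger_force: 40.0
```

Request:
{"fn": "step_arm", "kwargs": {"increments": [{"x":0,"y":0,"z":0.06,"twist":0},{"x":0,"y":0,"z":0,"twist":0},{"x":0,"y":0,"z":0,"twist":0}]}}

```text
t: 14.1
tool_pos: [0.5497, 0.0624, 0.0805]
orientation: [0.683, 0.73, 0.0, 0.0]
wrist_force: [-2.7, -0.6, 4.5]
finger_gap: 0.388
finger_force: 40.0
```

The cover touched the floor at exactly the expected height (TCP 0.0805). Releasing and retreating upward.

Request:
{"fn": "step_arm", "kwargs": {"increments": [{"x":0,"y":0,"z":0,"twist":0},{"x":0,"y":0,"z":0,"twist":0},{"x":0,"y":0,"z":0,"twist":0},{"x":0,"y":0,"z":0,"twist":0}], "claw": 0.7}}

```text
t: 14.6
tool_pos: [0.5496, 0.0623, 0.08]
orientation: [0.683, 0.73, 0.0, 0.0]
wrist_force: [-0.5, -0.3, 0.4]
finger_gap: 0.679
finger_force: 0.0
```

Request:
{"fn": "step_arm", "kwargs": {"increments": [{"x":0,"y":0,"z":-0.5,"twist":0},{"x":0,"y":0,"z":-1,"twist":0},{"x":0,"y":0,"z":-1,"twist":0},{"x":0,"y":0,"z":-1,"twist":0},{"x":-1,"y":0,"z":-0.3,"twist":0},{"x":-1,"y":0,"z":0,"twist":0},{"x":-1,"y":0,"z":0,"twist":0},{"x":-1,"y":0,"z":0,"twist":0}]}}

```text
t: 15.6
tool_pos: [0.5562, -0.0383, 0.176]
orientation: [0.683, 0.73, 0.0, 0.0]
wrist_force: [0.4, -1.2, -0.1]
finger_gap: 0.701
finger_force: 0.0
```

Request:
{"fn": "step_arm", "kwargs": {"increments": [{"x":-1,"y":0,"z":0,"twist":0},{"x":-1,"y":0,"z":0,"twist":0},{"x":-0.5,"y":0,"z":0,"twist":0},{"x":0,"y":0,"z":0,"twist":0}], "claw": 0}}

```text
t: 16.1
tool_pos: [0.5603, -0.1004, 0.1754]
orientation: [0.684, 0.73, 0.0, 0.0]
wrist_force: [-0.2, 1.3, -0.0]
finger_gap: 0.335
finger_force: 0.0
```

```bash
cat > e.py <<'E'
from h import *
go(.5497,-.05,.0905,3.8)
a=np.deg2rad(3.8); ex=np.array([np.cos(a),np.sin(a)]);ey=np.array([-ex[1],ex[0]])
pc=[]
for n in('scene','side'):
    im=grab(n); P=cloud(im); P=P[np.isfinite(P).all(-1)]; U=P[:,:2]@ex*1e3;V=P[:,:2]@ey*1e3;z=P[:,2]
    for w,m in(('flange',(abs(z-.054)<.0025)&(abs(U-552)<39)&(V>-40)&(V<250)),('boss',(abs(z-.084)<.0025)&(abs(U-552)<39)&(V>-20)&(V<250)),('tab',(abs(z-.091)<.003)&(abs(U-552)<40)&(V<150)&(V>-60)),('roller',(z>.051)&(z<.075)&(U>625)&(U<680)&(V>-40)&(V<250))):
        if m.sum()>5: print(n,w,m.sum(),'u',np.percentile(U[m],[2,98]).round(1),'v',np.percentile(V[m],[2,98]).round(1),'z',np.percentile(z[m],[10,50,90]).round(4))
    for w,m in(('fl u',(abs(z-.054)<.005)&(abs(U-552)<36)&(V>-40)&(V<250)),):
        A=np.c_[U[m],V[m],np.ones(m.sum())]; print('   tilt',np.linalg.lstsq(A,z[m]*1e3,rcond=None)[0].round(4))
    pc.append(cv2.resize(im['pixels'][130:240,250:390] if n=='scene' else im['pixels'][215:325,225:365],None,fx=2.8,fy=2.8,interpolation=3))
cv2.imwrite('pics/e.png',np.hstack(pc))
E
python3 e.py
```

```text
t 16.1 at [ 0.5603 -0.1004  0.1754] yaw 3.71 tilt [ 4.e-04  0.e+00 -1.e+00] | units xyz [ 2.04 -0.29  3.4 ] twist -0.02
scene flange 311 u [517.8 587.9] v [-24.7  87. ] z [0.0522 0.0538 0.0558]
scene boss 204 u [536.7 569.6] v [-4.  55.1] z [0.0822 0.084  0.0861]
scene tab 33 u [539.7 584.8] v [-51.6  42.4] z [0.0883 0.0893 0.092 ]
scene roller 78 u [629.5 654.7] v [ 15.3 204.3] z [0.0521 0.0617 0.0696]
   tilt [ 6.30000e-03 -9.40000e-03  5.02539e+01]
side flange 410 u [519.9 588.5] v [-30.5  89.2] z [0.0521 0.054  0.0559]
side boss 178 u [538.4 569.5] v [-3.7 56.4] z [0.0823 0.0843 0.0859]
side tab 76 u [519.2 586.1] v [-53.   45.9] z [0.0882 0.0904 0.0927]
side roller 63 u [632.5 656.7] v [ 14.3 151.3] z [0.0524 0.0608 0.0695]
   tilt [ 6.30000e-03 -6.40000e-03  5.04602e+01]
```

View pics/e.png

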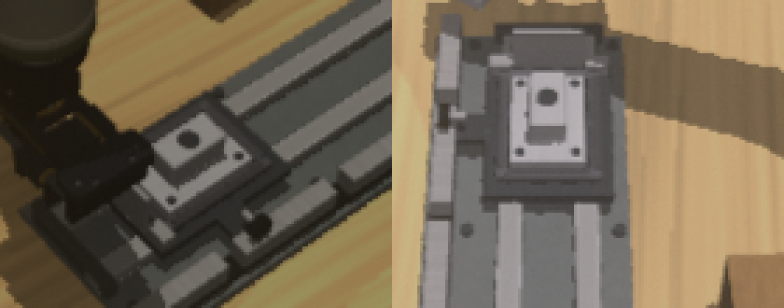

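The views show the cover flat and square in the pocket: flange top at 54 mm and boss top at 84 mm, both as expected. The roller is on the strip past the first notch. Next I'll lower the closed gripper behind the tab and refine the notch position.

Request:
{"fn": "step_arm", "kwargs": {"increments": [{"x":0,"y":0,"z":0.8,"twist":-0.02},{"x":0,"y":0,"z":0.8,"twist":0},{"x":0,"y":0,"z":0.8,"twist":0},{"x":0,"y":0,"z":0.8,"twist":0},{"x":0,"y":0,"z":0.5,"twist":0},{"x":0,"y":0,"z":0,"twist":0},{"x":0,"y":0,"z":0,"twist":0}], "claw": 0}}

```text
t: 17.08
tool_pos: [0.5607, -0.0996, 0.0832]
orientation: [0.683, 0.731, 0.0, 0.0]
wrist_force: [-0.8, -0.3, -0.5]
finger_gap: 0.003
finger_force: 0.0
```

```bash
cat > s.py <<'E'
from h import *
a=np.deg2rad(3.8); ex=np.array([np.cos(a),np.sin(a)]);ey=np.array([-ex[1],ex[0]])
p=np.array(ctrl.get_obs()['tool_pos'])[:2]; print('tcp uv',(p@ex*1e3).round(1),(p@ey*1e3).round(1))
for n in('scene','side'):
    P=cloud(dict(np.load(f'pics/{n}.npz'))); P=P[np.isfinite(P).all(-1)]; U=P[:,:2]@ex*1e3;V=P[:,:2]@ey*1e3;z=P[:,2]
    top=np.sort(V[(abs(z-.045)<.0025)&(abs(U-650.5)<8)])
    for c in(-5,124,254):
        print(n,c,'gap',top[top<c].max().round(1),top[top>c].min().round(1))
    r=(z>.047)&(z<.072)&(abs(U-650)<12)&(abs(V-26)<40); print('  roller v',np.percentile(V[r],[5,50,95]).round(1),'zmax',np.percentile(z[r],98).round(4))
go(0,0,0,3.8)
E
python3 s.py
```

```text
tcp uv 552.9 -136.6
scene -5 gap -13.7 3.8
scene 124 gap 116.0 133.0
scene 254 gap 244.7 258.6
  roller v [11.5 23.8 53.8] zmax 0.0709
side -5 gap -14.6 10.5
side 124 gap 114.9 135.6
side 254 gap 245.3 264.7
  roller v [18.  34.1 60.6] zmax 0.0707
t 17.075 at [ 0.5607 -0.0996  0.0832] yaw 3.91 tilt [ 1.e-03  1.e-04 -1.e+00] | units xyz [  5.51 -22.11   3.31] twist 0.02
```

Request:
{"fn": "step_arm", "kwargs": {"increments": [{"x":0.6,"y":0,"z":0,"twist":0},{"x":0.6,"y":0,"z":0,"twist":0},{"x":0.6,"y":0,"z":0,"twist":0},{"x":0.4,"y":0,"z":0,"twist":0},{"x":0.3,"y":0,"z":0,"twist":0},{"x":0.2,"y":0,"z":0,"twist":0},{"x":0.2,"y":0,"z":0,"twist":0},{"x":0.2,"y":0,"z":0,"twist":0}]}}

```text
t: 18.08
tool_pos: [0.5549, -0.0228, 0.0825]
orientation: [0.683, 0.73, -0.0, 0.0]
wrist_force: [0.6, -1.5, -0.8]
finger_gap: 0.003
finger_force: 0.7
```

Request:
{"fn": "step_arm", "kwargs": {"increments": [{"x":0.25,"y":0,"z":0,"twist":0},{"x":0.25,"y":0,"z":0,"twist":0},{"x":0.25,"y":0,"z":0,"twist":0},{"x":0.25,"y":0,"z":0,"twist":0},{"x":0.25,"y":0,"z":0,"twist":0},{"x":0.25,"y":0,"z":0,"twist":0},{"x":0.25,"y":0,"z":0,"twist":0},{"x":0.25,"y":0,"z":0,"twist":0}]}}

```text
t: 19.08
tool_pos: [0.5515, 0.0278, 0.0825]
orientation: [0.683, 0.731, 0.0, 0.0]
wrist_force: [1.7, -2.2, -0.9]
finger_gap: 0.008
finger_force: 0.7
```

```bash
cat > f.py <<'E'
from h import *
a=np.deg2rad(3.8); ex=np.array([np.cos(a),np.sin(a)]);ey=np.array([-ex[1],ex[0]])
o=ctrl.get_obs();p=np.array(o['tool_pos']); print(o['t'],'tcp uv',(p[:2]@ex*1e3).round(1),(p[:2]@ey*1e3).round(1),p[2].round(4),'F along',(np.array(o['wrist_force'])[:2]@ey).round(1))
pc=[]
for n in('scene','side'):
    im=grab(n); P=cloud(im); P=P[np.isfinite(P).all(-1)]; U=P[:,:2]@ex*1e3;V=P[:,:2]@ey*1e3;z=P[:,2]
    b=(abs(z-.084)<.003)&(abs(U-552)<18)&(V>-10)&(V<250)
    f=(abs(z-.054)<.002)&(abs(U-552)<33)&(V>-40)&(V<250)
    r=(z>.051)&(z<.075)&(U>630)&(U<665)&(V>-40)&(V<250)
    print(n,'boss v',np.percentile(V[b],[2,98]).round(1),'u',np.percentile(U[b],[2,98]).round(1),'flange v',np.percentile(V[f],[2,98]).round(1),'z',np.median(z[f]).round(4),'roller v',np.percentile(V[r],[5,50,95]).round(1),'zmax',np.percentile(z[r],96).round(4))
    pc.append(cv2.resize(im['pixels'][110:220,290:430] if n=='scene' else im['pixels'][225:335,225:365],None,fx=2.8,fy=2.8,interpolation=3))
cv2.imwrite('pics/f.png',np.hstack(pc))
E
python3 f.py
```

```text
19.075 tcp uv 552.2 -8.8 0.0825 F along -2.3
scene boss v [ 49.  109.8] u [535.7 568.1] flange v [  3.9 141.3] z 0.0538 roller v [47.6 78.5 90.3] zmax 0.0703
side boss v [  8.6 112.7] u [538.6 569. ] flange v [  9.5 144.1] z 0.054 roller v [71.3 85.  95.5] zmax 0.0697
```

Request:
{"fn": "step_arm", "kwargs": {"increments": [{"x":0.2,"y":0,"z":0,"twist":0},{"x":0.2,"y":0,"z":0,"twist":0},{"x":0.2,"y":0,"z":0,"twist":0},{"x":0.2,"y":0,"z":0,"twist":0},{"x":0.2,"y":0,"z":0,"twist":0},{"x":0.2,"y":0,"z":0,"twist":0},{"x":0.15,"y":0,"z":0,"twist":0},{"x":0.1,"y":0,"z":0,"twist":0}]}}

```text
t: 20.18
tool_pos: [0.5492, 0.0641, 0.0825]
orientation: [0.683, 0.731, 0.0, -0.0]
wrist_force: [-0.0, 0.0, -0.2]
finger_gap: 0.006
finger_force: 0.0
```

```bash
python3 f.py
```

```text
20.175 tcp uv 552.2 27.6 0.0825 F along 0.0
scene boss v [ 19.1 147.4] u [536.1 569.3] flange v [ 41.2 178.7] z 0.0543 roller v [ 56.7 116.8 126.9] zmax 0.0686
side boss v [ 37.3 153. ] u [538.8 568.7] flange v [ 49.5 183.6] z 0.0539 roller v [112.  124.9 134.2] zmax 0.0661
```

Request:
{"fn": "step_arm", "kwargs": {"increments": [{"x":0,"y":0,"z":0,"twist":0},{"x":0,"y":0,"z":0,"twist":0}]}}

```text
t: 20.52
tool_pos: [0.5491, 0.0634, 0.0826]
orientation: [0.683, 0.731, 0.0, 0.0]
wrist_force: [0.8, -0.4, 0.1]
finger_gap: 0.001
finger_force: 0.0
```

```bash
python3 f.py
```

```text
20.525 tcp uv 552.1 26.9 0.0826 F along -0.5
scene boss v [ 16.8 154.1] u [535.9 568.7] flange v [ 84.2 185.4] z 0.0536 roller v [ 95.  121.7 133.7] zmax 0.0642
side boss v [ 37.6 154.7] u [538.8 568.7] flange v [ 52.2 185.6] z 0.0538 roller v [108.8 128.1 139.5] zmax 0.0636
```

View pics/f.png

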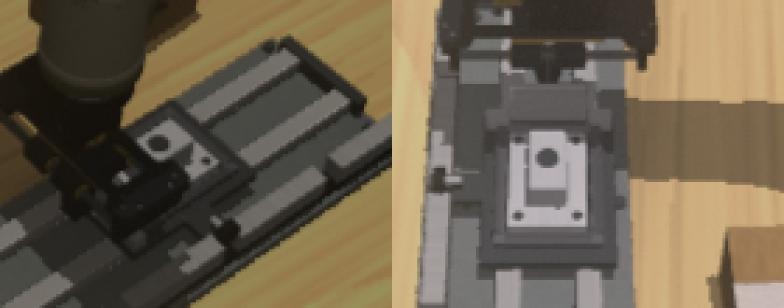

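The roller has dropped into the middle notch. Its top fell from 70 to 64 mm, and the carrier has moved 98.6 mm to v = 124.9, the notch centre. Now I'll back off and do a final check.

Request:
{"fn": "step_arm", "kwargs": {"increments": [{"x":-0.5,"y":0,"z":0,"twist":0},{"x":-1,"y":0,"z":0,"twist":0},{"x":-1,"y":0,"z":0,"twist":0},{"x":-0.5,"y":0,"z":-0.8,"twist":0},{"x":-0.5,"y":0,"z":-1,"twist":0},{"x":-0.5,"y":0,"z":-1,"twist":0},{"x":0,"y":0,"z":-0.5,"twist":0},{"x":0,"y":0,"z":0,"twist":0}]}}

```text
t: 21.62
tool_pos: [0.5562, -0.036, 0.1654]
orientation: [0.683, 0.731, 0.001, 0.0]
wrist_force: [-0.3, 0.4, -0.2]
finger_gap: 0.005
finger_force: 0.0
```

```bash
python3 f.py; python3 m.py | grep -A2 -E "scene 1 |mean \[0.78|side 31"
```

```text
21.625 tcp uv 552.6 -72.8 0.1654 F along 0.5
scene boss v [ 61.3 153.2] u [535.7 569.5] flange v [ 48.5 184. ] z 0.0538 roller v [113.  123.1 135.4] zmax 0.0629
side boss v [ 51.1 153.9] u [538.9 568.7] flange v [ 51.  186.3] z 0.0539 roller v [119.7 127.5 136.2] zmax 0.0648
scene 1 [332.  95.] 243 mean [0.325 0.282 0.08 ] zmax 0.086
scene 2 [354. 182.] 8445 mean [0.579 0.169 0.031] zmax 0.084
scene 10 [259. 266.] 1106 mean [ 0.646 -0.175  0.025] zmax 0.048
```

View pics/f.png

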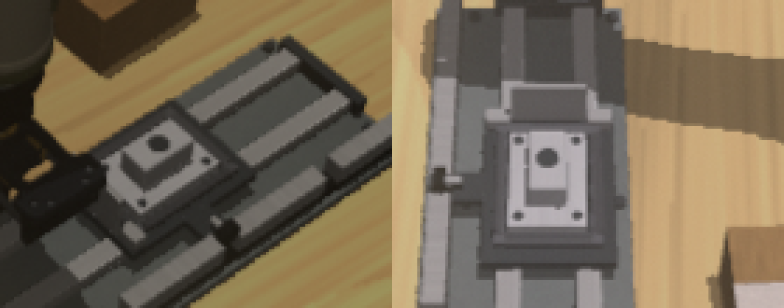

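The cover is still seated, the roller is in the middle notch and the arm is clear. The carton hasn't moved. Handing in.

```bash
python3 -c "
from cell import ctrl
print(ctrl.sign_off())"
```

```text
the job is handed in; nothing more can be done
None
```

The nearest cover sits flat and square in the carrier's pocket, the carrier's roller is in the middle notch, and the job was handed in at about 21.7 s with the arm clear; the carton measured unmoved, and the arm never came near the bin or wrench, though I didn't re-measure those two.

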